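# Tighten the craft press with its hex key

## Task

Take the larger T-handled hex key from the wooden stand, fit it down the hole in the press's crossbeam and feel for the sunken hex socket, turning the key under a light touch until it drops fully home. Then turn it clockwise, about a sixth of a turn, until the screw comes up against its stop, without forcing it, and leave the key standing upright in the screw, let go. Leave the small key, bowl, box and tub where they are.

Things in the scene. Friction and masses are not known exactly. Their poses are not given: they have to be found in the camera images.
- key: The larger T-handled hex key, about 280 g. Origin at the centre of the flat lower end (tip) of its steel shank, z up to the handle. Shank: hexagonal, 19 mm across flats, 21.9 across corners, 90 mm long, a flat facing +x. It starts upright and loose in the stand's larger hole, tip 10 mm above the table, 40 mm below the stand's top: lift it straight up.
- key_grip (a point): Centre of the larger key's grey handle bar, 105 mm above its tip, same axes as the key. The bar is 26 mm thick in x (grip it across this), 70 mm long in y, 30 mm high, spanning 90 to 120 mm above the tip.
- small_key: A smaller T-handled hex key (10 mm across flats, handle bar 16 x 44 x 20 mm, 95 mm tall), upright in the same stand, 100 mm from the larger. It does not fit the screw; leave it. Origin at its tip.
- stand: Fixed wooden block, 70 (x) x 190 (y) x 50 mm high, with two upright round holes 40 mm deep, at y = +50 mm (larger key) and y = -50 mm (small key). Origin under its centre.
- press: Fixed craft press: grey base 170 (x) x 270 (y) x 18 mm, two columns, and a crossbeam 64 mm wide along y, its top 128 mm above the table; an aluminium platen below it bears on a glued panel. Origin under the centre of the base, z up.
- press_hole (a point): Centre of the mouth of the guide hole in the middle of the crossbeam, 130 mm above the table, z up. A funnel 36 mm wide at the top narrows over 10 mm to a round hole of 23 mm. The screw's face is 26 mm below the mouth; a key not dropped in stands on it. The screw's hex socket, 19.8 mm across flats, sharp-edged, is 14 mm deep: a key that is home has its tip 40 mm below the mouth.
- screw (a joint): Turn of the screw in rad, 0 (loose) at the start, growing clockwise seen from above to a hard stop at 1.0; not below 0. Friction about 0.12 N m, it stays where left; over 0.5 N m at the stop is forcing it. It says nothing of the angle of the hex socket, which is unknown, differs every time and repeats every 60 degrees; the key drops in only within about 5 degrees of it.
- bowl: Amber bowl, 100 mm wide, 50 mm high; leave it. Origin under its centre.
- craft_box: Open red box, 100 x 160 x 60 mm, with twigs; leave it. Origin under its centre.
- tub: Open white tub, 100 x 140 x 70 mm; leave it. Origin under its centre.
Things that resemble listed ones, but are neither listed nor needed, are in the scene too. Leave any pink look-alike of the key alone.

How it is judged:
By the outcome, as a careful person would: the job done as asked, in the order asked, and still so for the second after the job is handed in, with the robot touching nothing.
It also fails if it takes over 67 s, if anything falls off the work surface, if the arm or the gripper's body presses on something with over 40 N, if the wrist force passes 120 N, or if a joint passes its speed limit or range.

## Robot

A 6-joint arm with a two-finger parallel gripper is mounted at the origin on the work surface. World frame = base frame: x ahead of the robot, y to its left, z up, the work surface at z = 0. Lengths are in m, angles in rad, forces in N, time in s.
With the tool pointing down it reaches from about 0.375 to 0.9 m from the base axis. Payload 3.1 kg.
Tool frame: the origin (TCP) lies midway between the tips of the shut fingers; the grasp point (between the pads) lies robot.grip_point_offset behind it (robot.grip_point_offset is the distance from the TCP to the grasp point, in m); z points along the fingers, y is the direction in which the jaws open and shut (so a half turn about z gives the same grasp; the last joint's range is limited). The gripper opens to 87 mm and grips with 3 to 60 N. Pads are 19 mm wide; open, the fingers measure 117 mm over their backs; the gripper's body (75 mm by 190 mm) begins 51 mm behind the grasp point.
Start: joints at [0.996, 0.527, 1.433, -0, 1.181, -0.178], TCP at [0.242, 0.576, 0.223] pointing down, gripper open.
Joint ranges: [-3.08, 3.08], [-0.75, 2.2], [0.22, 2.44], [-1.43, 4.57], [0, 2.65], [-2.85, 2.85]. Speed limits (rad/s): [2.79, 2.79, 3.14, 3.14, 3.14, 3.14].

## Interface

Orientations are given as a unit quaternion [x, y, z, w].
In Python, from rig import robot, cams, hand_in gives the robot as it stands. The module is installed in compiled form; this text tells all that it offers.
- The arm moves only by the tool send_rows, never from a script. Its argument "steps" is one flat list of numbers, 5 for each row, row after row: the finger opening in m, from 0 to 0.087, then the shift along the tool's x, y, z in m, then the turn about the tool's z in rad. A call has 1 to 8 rows; each row is the pose to reach, as a shift and turn from the pose measured when the call began, along the tool's axes at that moment; what a row does not reach only later rows make up. A row lasts 1/8 s, in which the tool goes at most 62.5 mm and 10.7 degrees, less where a joint would pass 70% of its speed; a pose out of reach is approached as far as the arm can. A call with a gripper value outside its range is refused whole. The fingers move at their own pace and stop on an object; "force" is the grip in N (left out, the last holds). Time passes only in rows, so rows that repeat a pose let the fingers close. It gives the time, the measured TCP pose, the force and the opening at its end, in the units of the state.
- robot.get_obs(): the state, without advancing time (a new reading comes with each control period).
- cams.camera(name): name is "scene" or "top" or "wrist"; returns a dict with "color" (420x560x3 uint8, red, green, blue), "range_z" (420x560 float32, m along the optical axis (not along the pixel's ray), 0 where there is no reading), "intrinsics" (3x3 intrinsics, pixels), "extrinsics" (4x4, takes a point from camera to world coordinates). Camera axes: x right, y down, z forward; pixel columns grow to the right and rows downward; lengths in m; the calibration is good to about 2 mm. A picture is of the moment at which its call begins.
- hand_in(): hands the job in, once; it reports no verdict.
The state is a dict: "time": time; "q": joint angles; "joint_velocities": joint speeds; "joint_torque": joint torques, N m; "position": TCP position; "tool_rot": TCP orientation; "ft_force": force on the tool from outside, world axes, zero at the start; "moment": the same for the moment, N m; "grip_width": finger opening in m.
Only numpy, scipy, OpenCV 4.12 (cv2) and the standard library are available. Lean on these libraries where they do the work, as an engineer would, in place of code of your own. Each camera call takes 0.05 s, during which the arm holds its last target.

## Working session

There is one attempt and no reset: what is moved stays moved. The work goes in short steps, Python scripts to look and compute and a tool call to move; the robot and the scene stay as the last step left them, time stands still between calls to the robot, and variables do not carry over. Pictures are saved under pics/ and viewed, and the job is handed in when it is done.

Besides the shell and the picture viewer there is one more tool, called after "Call:" as name(argument=value, ...) on one line, values as JSON. send_rows: Moves the arm, as the interface text tells. Its arguments: {"type":"object","properties":{"steps":{"type":"array","items":{"type":"number"}},"force":{"type":"number"}},"required":["steps"]}

```bash
mkdir -p pics
cat > h.py <<'E'
import numpy as np, cv2
from rig import robot, cams
def snap(n,f):
    c=cams.camera(n); cv2.imwrite(f'pics/{f}.png',c['color'][:,:,::-1]); np.savez(f'pics/{f}.npz',**c); return c
def pts(c):
    K=np.array(c['intrinsics']);E=np.array(c['extrinsics']);z=c['range_z']
    v,u=np.mgrid[:z.shape[0],:z.shape[1]]
    P=np.stack([(u-K[0,2])/K[0,0]*z,(v-K[1,2])/K[1,1]*z,z],-1)
    return P@E[:3,:3].T+E[:3,3]
E
python3 - <<'E'
from h import *
for n in('scene','top','wrist'):
    c=snap(n,n+'0');print(n,np.round(c['extrinsics'],3).tolist(),np.round(c['intrinsics'],1).tolist())
print(robot.get_obs(),robot.grip_point_offset)
E
```

```text
scene [[0.385, 0.549, -0.742, 1.297], [0.923, -0.24, 0.301, -0.252], [-0.013, -0.801, -0.599, 0.647], [0.0, 0.0, 0.0, 1.0]] [[510.9, 0.0, 275.6], [0.0, 510.9, 201.9], [0.0, 0.0, 1.0]]
top [[-0.014, -0.995, 0.1, 0.489], [-1.0, 0.014, 0.001, 0.019], [-0.003, -0.1, -0.995, 1.276], [0.0, 0.0, 0.0, 1.0]] [[518.8, 0.0, 276.0], [0.0, 518.8, 210.4], [0.0, 0.0, 1.0]]
wrist [[0.386, 0.886, 0.256, 0.17], [0.922, -0.37, -0.109, 0.605], [-0.002, 0.278, -0.961, 0.384], [0.0, 0.0, 0.0, 1.0]] [[308.0, 0.0, 279.9], [0.0, 308.0, 208.8], [0.0, 0.0, 1.0]]
{'time': 0.15, 'q': array([ 9.95495548e-01,  5.28250292e-01,  1.43355948e+00, -4.88055098e-05,
        1.18140459e+00, -1.78499892e-01]), 'joint_velocities': array([-0.00094608, -0.00353724, -0.00152705, -0.00068427, -0.0006504 ,
        0.00024217]), 'joint_torque': array([ 1.12661387e-04, -4.40430129e+01, -1.76842225e+01,  6.32617786e-02,
        5.52512321e-02, -9.74852651e-05]), 'position': array([0.24123153, 0.57598561, 0.2218133 ]), 'tool_rot': array([ 1.97092240e-01,  9.80384614e-01, -7.62249904e-04, -2.77443931e-04]), 'ft_force': array([ 0.06291856, -0.30210909,  0.14431716]), 'moment': array([ 0.01764195,  0.02861546, -0.00215942]), 'grip_width': 0.08665610584544144} 0.0187
```

View pics/scene0.png

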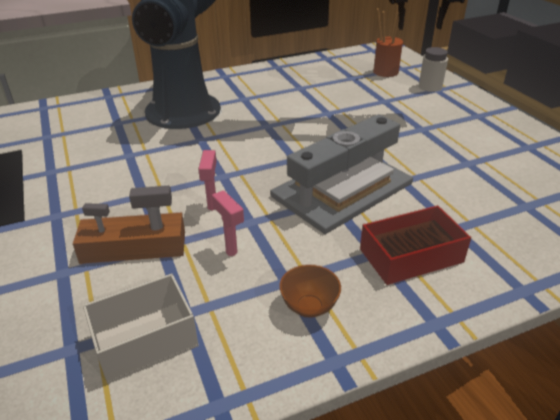

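View pics/top0.png

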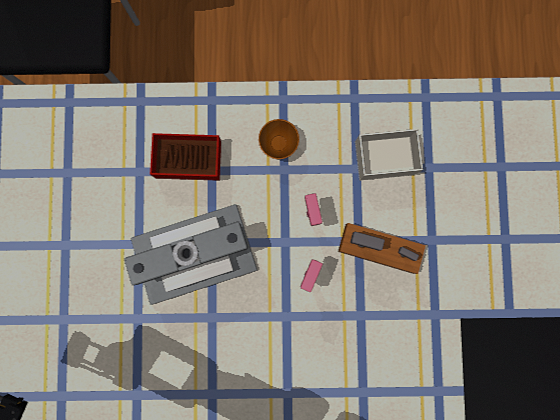

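View pics/wrist0.png

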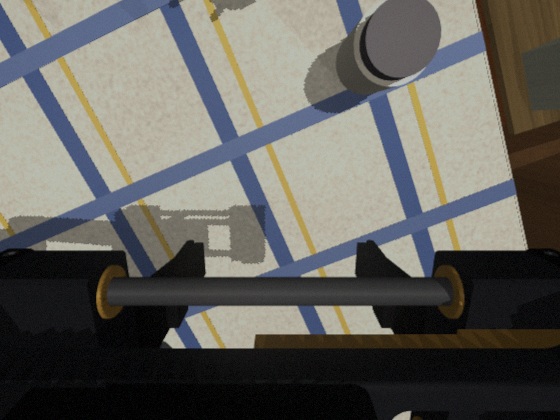

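Scene and top views show the grey larger key at top px (368,241), the small key at (410,253), the press hole at (185,254), and two pink look-alikes at (314,209) and (312,275). Next I measure the key and hole.

Run:
```python
from h import *
c=np.load('pics/top0.npz');P=pts(c);col=c['color'].astype(int);K=c['intrinsics'];E=c['extrinsics']
sat=col.max(2)-col.min(2)
def ray(u,v,z):
    d=E[:3,:3]@np.array([(u-K[0,2])/K[0,0],(v-K[1,2])/K[1,1],1]);return E[:3,3]+d*(z-E[2,3])/d[2]
for nm,(u0,u1,v0,v1),zt in(('key',(345,392,225,258),.13),('small',(395,425,240,265),.105)):
    m=np.zeros(sat.shape,np.uint8);m[v0:v1,u0:u1]=(sat[v0:v1,u0:u1]<30)&(P[v0:v1,u0:u1,2]>zt-.015)
    n,l,s,ce=cv2.connectedComponentsWithStats(m);i=1+np.argmax(s[1:,4]);m=(l==i)
    v,u=np.nonzero(m);print(nm,s[i],'z',np.median(P[m][:,2]))
    W=np.array([ray(a,b,zt)[:2] for a,b in zip(u,v)]);r=cv2.minAreaRect((W*1000).astype(np.float32));print(r,cv2.boxPoints(r).round(1).tolist(),W.mean(0), 'depthmean',P[m].mean(0))
    w,V=np.linalg.eigh(np.cov(W.T));print('long axis deg',np.degrees(np.arctan2(V[1,1],V[0,1]))%180)
# stand
m=((col[...,0]-col[...,2]>40)&(P[...,2]>.04)&(P[...,2]<.06)).astype(np.uint8);m[:,:330]=0;m[:215]=0;m[285:]=0
v,u=np.nonzero(m);W=np.array([ray(a,b,.05)[:2] for a,b in zip(u,v)]);print('stand',cv2.minAreaRect((W*1000).astype(np.float32)))
# beam
m=(P[...,2]>.118)&(P[...,2]<.14);m[:,:110]=0;m[:,265:]=0;m[:190]=0;m[310:]=0
v,u=np.nonzero(m);W=np.array([ray(a,b,.128)[:2] for a,b in zip(u,v)]);print('beam',cv2.minAreaRect((W*1000).astype(np.float32)),np.median(P[m][:,2]))
# ring bright
g=col.mean(2);x=g[235:275,165:205];print(ray(185,254,.13))
cv2.imwrite('pics/z0.png',cv2.resize(c['color'][225:285,155:215,::-1],(600,600),interpolation=cv2.INTER_NEAREST))
cv2.imwrite('pics/z1.png',cv2.resize(c['color'][215:285,335:435,::-1],(800,560),interpolation=cv2.INTER_NEAREST))
```

```text
key [351 232  33  18 385] z 0.12973813069132278
((533.4343872070312, -179.69894409179688), (69.7923583984375, 26.806005477905273), 73.84921264648438) [[510.8999938964844, -209.5], [536.5999755859375, -216.89999389648438], [556.0, -149.89999389648438], [530.2999877929688, -142.5]] [ 0.53354602 -0.17966171] depthmean [ 0.53343713 -0.17925557  0.13245589]
long axis deg 74.60659767487932
small [398 247  20  14 151] z 0.10382442905574041
((504.15704345703125, -274.71075439453125), (43.77139663696289, 17.22136688232422), 62.375877380371094) [[486.3999938964844, -290.1000061035156], [501.6000061035156, -298.1000061035156], [521.9000244140625, -259.29998779296875], [506.70001220703125, -251.3000030517578]] [ 0.50451148 -0.27483559] depthmean [ 0.50452575 -0.27510902  0.10389071]
long axis deg 62.95789241296387
stand ((519.277587890625, -227.897216796875), (191.2513885498047, 70.27296447753906), 72.85990905761719)
beam ((512.6065673828125, 222.34878540039062), (64.44927978515625, 267.3422546386719), 17.148868560791016) 0.12782606127332996
[0.50987365 0.2216091  0.13      ]
```

View pics/z0.png

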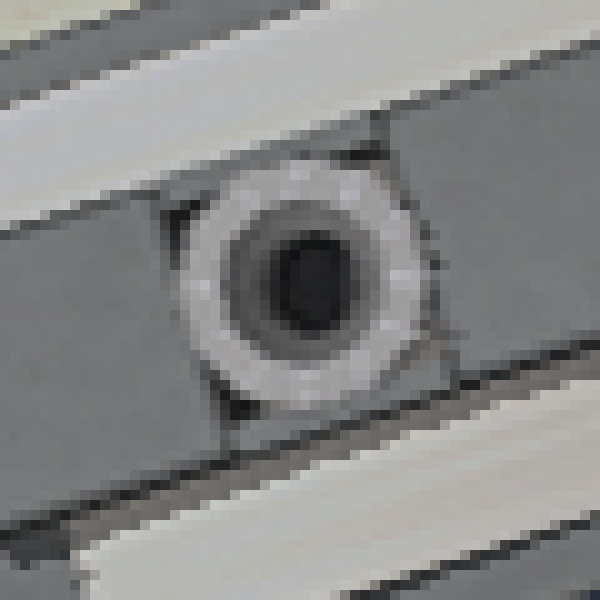

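View pics/z1.png

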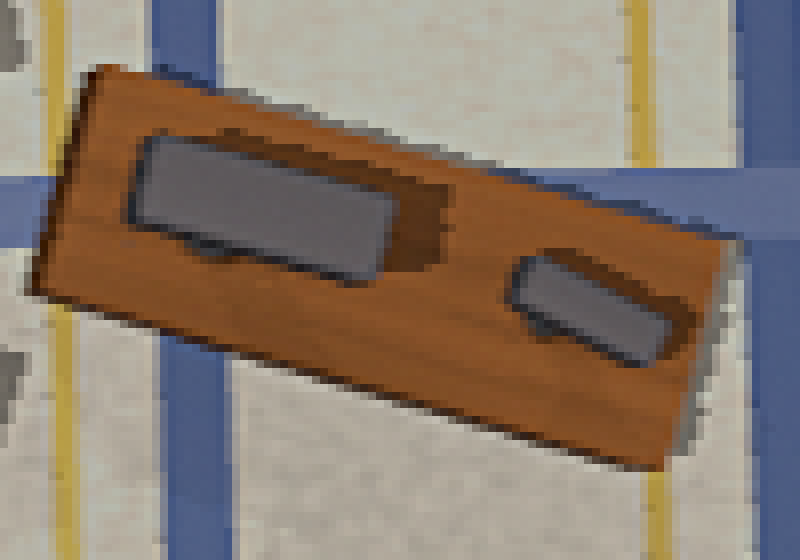

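Key: centre (0.5335, -0.180), bar axis about 74°. Hole: about (0.510, 0.222). I'll turn the tool by +1.454 rad and pause short of the hole for a wrist view.

Call:
send_rows(steps=[0.087,-0.05,-0.036,0,0.182,0.087,-0.1,-0.072,0,0.364,0.087,-0.15,-0.108,0,0.546,0.087,-0.2,-0.144,0,0.728,0.087,-0.25,-0.18,0,0.91,0.087,-0.3,-0.216,0,1.092,0.087,-0.35,-0.252,0,1.274,0.087,-0.392,-0.283,0,1.454], force=30)

```text
time: 1.15
position: [0.4944, 0.1613, 0.2221]
tool_rot: [0.801, 0.599, -0.001, 0.0]
ft_force: [0.2, 0.5, -0.6]
grip_width: 0.087
```

Call:
send_rows(steps=[0.087,0,0,0,0,0.087,0,0,0,0])

```text
time: 1.4
position: [0.4937, 0.1614, 0.2217]
tool_rot: [0.801, 0.599, -0.001, -0.0]
ft_force: [0.5, -0.2, -0.8]
grip_width: 0.0869
```

Run:
```python
from h import *
c=snap('wrist','w1');o=robot.get_obs();print(o['time'],o['position'],o['tool_rot'],o['q'])
```

```text
1.45 [0.49333988 0.16203524 0.22180107] [ 8.00547892e-01  5.99267524e-01 -1.20169900e-03 -2.51008318e-04] [ 1.02405397e-01  3.87807209e-01  1.69464730e+00 -9.22619373e-04
  1.06145770e+00  3.88479744e-01]
```

View pics/w1.png

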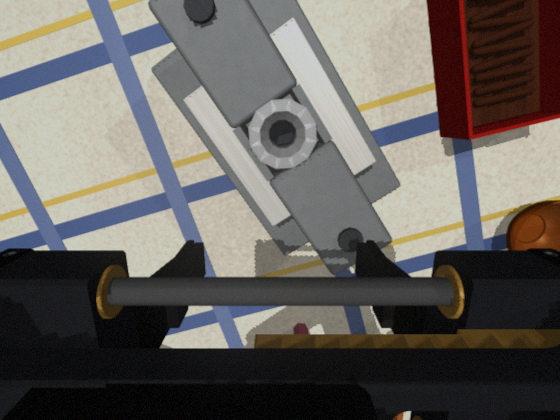

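The wrist view shows the ring at about (283,132). I measure its centre with a mask.

Run:
```python
from h import *
c=np.load('pics/w1.npz');P=pts(c);col=c['color'].astype(int);K=c['intrinsics'];E=c['extrinsics']
def ray(u,v,z):
    d=E[:3,:3]@np.array([(u-K[0,2])/K[0,0],(v-K[1,2])/K[1,1],1]);return E[:3,3]+d*(z-E[2,3])/d[2]
g=col.mean(2)
m=np.zeros(g.shape,np.uint8);m[90:175,240:325]=(g[90:175,240:325]>115)&(P[90:175,240:325,2]>.126)
n,l,s,ce=cv2.connectedComponentsWithStats(m);i=1+np.argmax(s[1:,4]);m=(l==i).astype(np.uint8)
cs,h=cv2.findContours(m,cv2.RETR_CCOMP,cv2.CHAIN_APPROX_NONE)
for k,x in enumerate(cs):
    if len(x)>20:
        e=cv2.fitEllipse(x);print(len(x),h[0][k],np.round(e[0]+e[1],2),ray(*e[0],.13),np.array(e[1])/308*(E[2,3]-.13))
print(np.median(P[m>0],0))
c=np.load('pics/top0.npz');E=c['extrinsics'];K=c['intrinsics'];print('top', ray(184.8,252.9,.13))
```

```text
607 [-1 -1  1 -1] [282.22 132.72  75.89  94.55] [0.51339703 0.22350883 0.13      ] [0.06265459 0.07806706]
145 [55 53 -1  0] [281.72 132.37  43.28  45.82] [0.51308618 0.22388016 0.13      ] [0.035736   0.03782911]
[0.51263405 0.22604693 0.12966967]
top [0.51229474 0.22205793 0.13      ]
```

Call:
send_rows(steps=[0.087,-0.05,0,0,0,0.087,-0.1,0,0,0,0.087,-0.15,0,0,0,0.087,-0.2,0,0,0,0.087,-0.25,0,0,0,0.087,-0.3,0,0,0,0.087,-0.35,0,0,0,0.087,-0.38,0.12,0,0])

```text
time: 2.45
position: [0.4445, -0.2044, 0.2218]
tool_rot: [0.801, 0.598, -0.002, -0.003]
ft_force: [0.7, -0.3, 0.6]
grip_width: 0.0871
```

Call:
send_rows(steps=[0.087,-0.005,0.04,0,0,0.087,-0.011,0.079,0,0,0.087,-0.011,0.079,0,0])

```text
time: 2.82
position: [0.52, -0.2368, 0.2209]
tool_rot: [0.8, 0.6, -0.002, -0.002]
ft_force: [-0.2, -0.5, 0.2]
grip_width: 0.0873
```

Run:
```python
from h import *
c=snap('wrist','w2');o=robot.get_obs();print(o['time'],o['position'],o['tool_rot'],o['q'])
```

```text
2.875 [ 0.51793313 -0.23569169  0.22061273] [ 0.80018679  0.59973351 -0.00246152 -0.00384096] [-0.62207526  0.45810289  1.57062124 -0.00264664  1.12167696 -0.33647102]
```

View pics/w2.png

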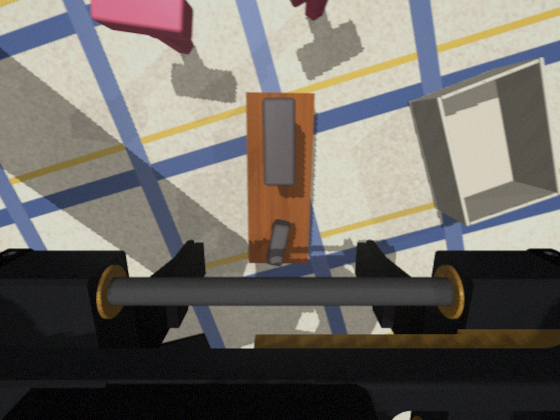

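The wrist view shows the key handle at (279,141), aligned with the image, the small key at (281,243) and a pink key at (140,15).

Run:
```python
from h import *
c=np.load('pics/w2.npz');P=pts(c);col=c['color'].astype(int);K=c['intrinsics'];E=c['extrinsics']
def ray(u,v,z):
    d=E[:3,:3]@np.array([(u-K[0,2])/K[0,0],(v-K[1,2])/K[1,1],1]);return E[:3,3]+d*(z-E[2,3])/d[2]
sat=col.max(2)-col.min(2)
m=np.zeros(sat.shape,bool);m[85:200,255:305]=(P[85:200,255:305,2]>.121)&(sat[85:200,255:305]<45)
v,u=np.nonzero(m);W=np.array([ray(a,b,.13)[:2] for a,b in zip(u,v)]);r=cv2.minAreaRect((W*1000).astype(np.float32));print('key',r,P[m].mean(0))
w,V=np.linalg.eigh(np.cov(W.T));print('long axis',np.degrees(np.arctan2(V[1,1],V[0,1]))%180)
p=np.load('pics/top0.npz');Q=pts(p);cc=p['color'].astype(int);mm=(cc[...,0]-cc[...,1]>60)&(cc[...,2]-cc[...,1]>15);
for a,b in((190,230),(255,295)):
    k=np.zeros_like(mm);k[a:b,295:330]=mm[a:b,295:330];q=Q[k];q=q[q[:,2]>.02];print('pink',q.min(0),q.max(0))
```

```text
key ((534.4757080078125, -181.59608459472656), (69.02664947509766, 25.655750274658203), 74.51747131347656) [ 0.53493109 -0.18033739  0.13109787]
long axis 74.6504825082641
pink [ 0.48871707 -0.08052868  0.11376005] [0.64082943 0.01855747 1.27579775]
pink [ 0.42478081 -0.0783669   0.11414421] [0.49282181 0.01855747 1.27579775]
```

Call:
send_rows(steps=[0.087,0.03,0,0,-0.014,0.087,0.057,0,0,-0.014,0.087,0.057,0,0.03,-0.014,0.087,0.057,0,0.06,-0.014,0.087,0.057,0,0.09,-0.014,0.087,0.057,0,0.115,-0.014,0.087,0.057,0,0.124,-0.014,0.087,0.057,0,0.124,-0.014])

```text
time: 3.88
position: [0.5322, -0.1795, 0.0967]
tool_rot: [0.796, 0.606, -0.003, -0.005]
ft_force: [-0.1, 0.3, -0.6]
grip_width: 0.0872
```

Run:
```python
from h import *
c=snap('scene','s3');o=robot.get_obs();print(o['time'],o['position'],o['tool_rot'],o['ft_force'])
```

```text
3.925 [ 0.53292746 -0.18006624  0.09731122] [ 0.79570876  0.6056638  -0.00233142 -0.00367313] [-0.28639638  0.30151177  0.3344437 ]
```

View pics/s3.png

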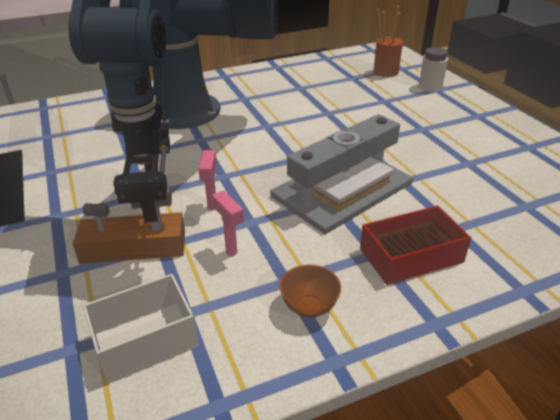

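Call:
send_rows(steps=[0.02,0,0,0,0,0.02,0,0,0,0,0.02,0,0,0,0,0.02,0,0,0,0,0.02,0,0,0,0], force=40)

```text
time: 4.55
position: [0.5329, -0.1801, 0.0973]
tool_rot: [0.796, 0.606, -0.002, -0.004]
ft_force: [0.5, -0.1, 0.6]
grip_width: 0.0449
```

Call:
send_rows(steps=[0.02,0,0,-0.01,0,0.02,0,0,-0.02,0,0.02,0,0,-0.04,0,0.02,0,0,-0.07,0,0.02,0,0,-0.1,0,0.02,0,0,-0.13,0,0.02,0,0,-0.155,0,0.02,0,0,-0.155,0])

```text
time: 5.55
position: [0.5351, -0.1811, 0.2544]
tool_rot: [0.796, 0.606, -0.001, -0.001]
ft_force: [1.0, 0.2, -3.4]
grip_width: 0.0256
```

Run:
```python
from h import *
c=snap('scene','s4');o=robot.get_obs();print(o['time'],o['position'],o['tool_rot'],o['ft_force'],o['moment'],o['q'])
```

```text
5.6 [ 0.53406089 -0.18051363  0.25275437] [ 0.7957436   0.60562156 -0.00212305 -0.00318326] [ 0.19192055 -0.54430569 -3.1680343 ] [-0.07043862  0.02490248 -0.03753847] [-0.52333561  0.41336623  1.54747918 -0.00156826  1.18826069 -0.25305304]
```

View pics/s4.png

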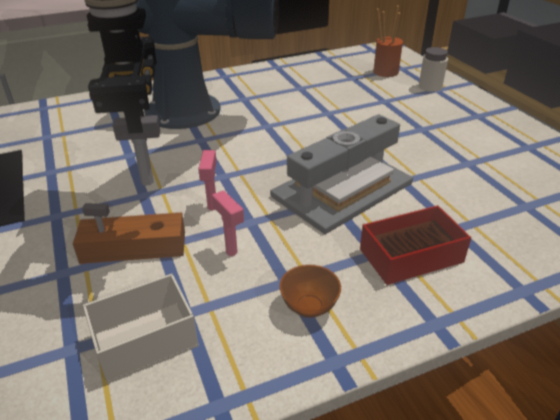

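Lifted. The fingers were still closing when the lift began, so I need to measure where the handle sits in the pads.

Run:
```python
from h import *
c=np.load('pics/s4.npz');P=pts(c);col=c['color']
cv2.imwrite('pics/z4.png',cv2.resize(col[80:200,80:200,::-1],(600,600),interpolation=cv2.INTER_NEAREST))
for v in range(90,192,4):
    print(v,[tuple(np.round(P[v,u],3)) for u in (133,138,143,147)])
c=snap('wrist','w4')
```

```text
90 [(np.float64(0.632), np.float64(-0.186), np.float64(0.359)), (np.float64(0.633), np.float64(-0.18), np.float64(0.358)), (np.float64(0.634), np.float64(-0.173), np.float64(0.357)), (np.float64(0.586), np.float64(-0.162), np.float64(0.335))]
94 [(np.float64(0.629), np.float64(-0.187), np.float64(0.352)), (np.float64(0.632), np.float64(-0.18), np.float64(0.352)), (np.float64(0.631), np.float64(-0.174), np.float64(0.35)), (np.float64(0.621), np.float64(-0.167), np.float64(0.345))]
98 [(np.float64(0.625), np.float64(-0.187), np.float64(0.344)), (np.float64(0.624), np.float64(-0.181), np.float64(0.343)), (np.float64(0.626), np.float64(-0.174), np.float64(0.342)), (np.float64(0.626), np.float64(-0.169), np.float64(0.341))]
102 [(np.float64(0.623), np.float64(-0.188), np.float64(0.338)), (np.float64(0.622), np.float64(-0.181), np.float64(0.336)), (np.float64(0.625), np.float64(-0.175), np.float64(0.336)), (np.float64(0.626), np.float64(-0.17), np.float64(0.335))]
106 [(np.float64(0.621), np.float64(-0.189), np.float64(0.331)), (np.float64(0.626), np.float64(-0.183), np.float64(0.332)), (n
[... 4531 characters left out ...]
(-0.192), np.float64(0.002)), (np.float64(0.307), np.float64(-0.181), np.float64(0.002)), (np.float64(0.543), np.float64(-0.19), np.float64(0.154)), (np.float64(0.545), np.float64(-0.184), np.float64(0.153))]
186 [(np.float64(0.318), np.float64(-0.194), np.float64(0.002)), (np.float64(1.297), np.float64(-0.252), np.float64(0.647)), (np.float64(0.325), np.float64(-0.174), np.float64(0.001)), (np.float64(0.326), np.float64(-0.166), np.float64(-0.001))]
190 [(np.float64(0.328), np.float64(-0.197), np.float64(-0.001)), (np.float64(0.336), np.float64(-0.187), np.float64(0.001)), (np.float64(0.343), np.float64(-0.177), np.float64(0.003)), (np.float64(0.346), np.float64(-0.169), np.float64(0.002))]
```

View pics/z4.png

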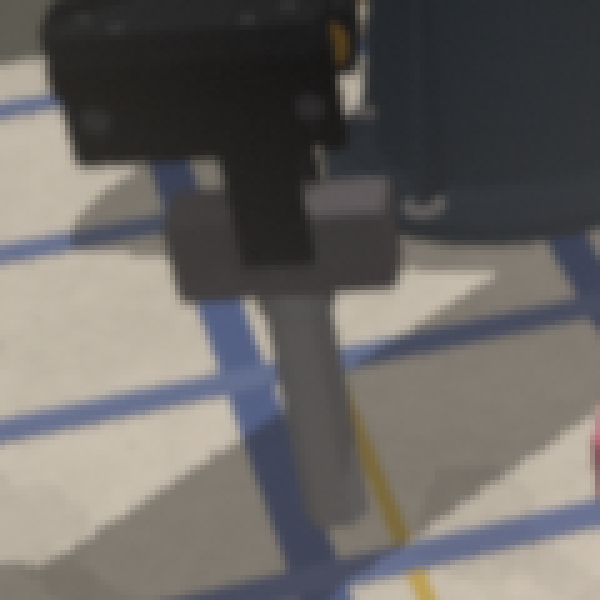

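View pics/w4.png

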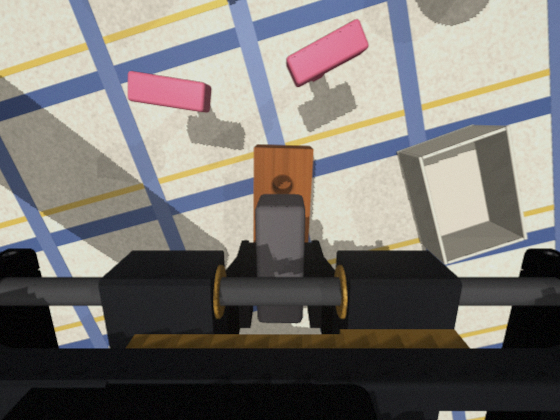

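Tip is about 103 mm below the TCP, so the grip is about 17 mm high on the handle. It's usable, and I can regrip once the key stands in the guide hole. Next I check the tilt.

Run:
```python
from h import *
c=np.load('pics/s4.npz');P=pts(c);E=c['extrinsics'];K=c['intrinsics']
ray=lambda u,v:E[:3,:3]@np.array([(u-K[0,2])/K[0,0],(v-K[1,2])/K[1,1],1])
L=[]
for v in range(144,182,2):
    r=[u for u in range(125,165) if P[v,u,0]>.5 and P[v,u,0]<.6]
    L.append((v,r[0]-.5,r[-1]+.5,np.median(P[v,r,2])))
L=np.array(L)
pl=np.polyfit(L[:,0],L[:,1],1);pr=np.polyfit(L[:,0],L[:,2],1)
# planes through camera centre containing edges; mid plane
def plane(p):
    n=np.cross(ray(np.polyval(p,144),144),ray(np.polyval(p,184),184));return n/np.linalg.norm(n)
n=plane((pl+pr)/2); 
print(pl,pr,L[0],L[-1]);print('midplane normal',n,'out-of-vertical deg',np.degrees(np.arcsin(n[2])))
# point on mid plane nearest TCP
t=np.array([.534,-.1805,.2]);print('offset of plane from TCP axis at z .2 and .15',n@(E[:3,3]-t),n@(E[:3,3]-t+[0,0,.05]))
m=(P[...,0]>.5)&(P[...,0]<.6)&(P[...,2]>.155)&(P[...,2]<.225)&(np.abs(P[...,1]+.18)<.05)
v,u=np.nonzero(m);A=P[m];k=(u>120)&(u<165);A=A[k]
d=np.array([-n[1],n[0]]);d/=np.linalg.norm(d);f=np.polyfit(A[:,2],A[:,:2]@d,1);print('depth tilt along',d,'deg',np.degrees(np.arctan(f[0])))
```

```text
[  0.20877193 102.73157895] [  0.18157895 120.55789474] [144.         132.5        146.5          0.22624254] [1.80000000e+02 1.40500000e+02 1.53500000e+02 1.56810837e-01]
midplane normal [-0.09246493 -0.99571169  0.00290876] out-of-vertical deg 0.16666015575402263
offset of plane from TCP axis at z .2 and .15 0.0017006674045563807 0.0018461056219553679
depth tilt along [ 0.99571591 -0.09246532] deg -0.9719441928925734
```

Call:
send_rows(steps=[0.02,0.02,-0.005,-0.02,0,0.02,0.07,-0.02,-0.02,0,0.02,0.125,-0.04,-0.02,0,0.02,0.18,-0.06,-0.02,0,0.02,0.235,-0.08,-0.02,0,0.02,0.29,-0.1,-0.02,0,0.02,0.345,-0.12,-0.02,0,0.02,0.384,-0.128,-0.02,0])

```text
time: 6.65
position: [0.5102, 0.2263, 0.2714]
tool_rot: [0.795, 0.606, -0.005, -0.006]
ft_force: [0.3, -0.7, -3.0]
grip_width: 0.0252
```

Call:
send_rows(steps=[0.02,0,0,0,0,0.02,0,0,0,0])

```text
time: 6.9
position: [0.5089, 0.2258, 0.2696]
tool_rot: [0.795, 0.607, -0.007, -0.006]
ft_force: [-0.2, -0.7, -3.9]
grip_width: 0.0254
```

Run:
```python
from h import *
o=robot.get_obs();print(o['time'],o['position'],o['tool_rot'],o['ft_force'],o['moment'],o['q'])
c=snap('scene','s5');c=snap('wrist','w5')
```

```text
6.9 [0.50889771 0.22575772 0.26962087] [ 0.79489229  0.60668156 -0.0068016  -0.0061211 ] [-0.17164477 -0.73849705 -3.86523984] [-0.10756579 -0.00209547  0.05349067] [0.21383413 0.38902302 1.53706741 0.00563384 1.23301937 0.47889402]
```

View pics/s5.png

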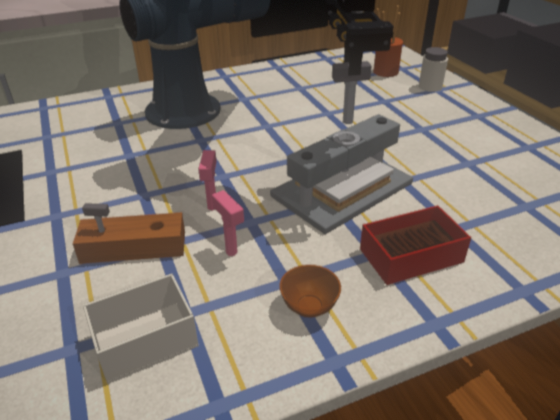

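View pics/w5.png

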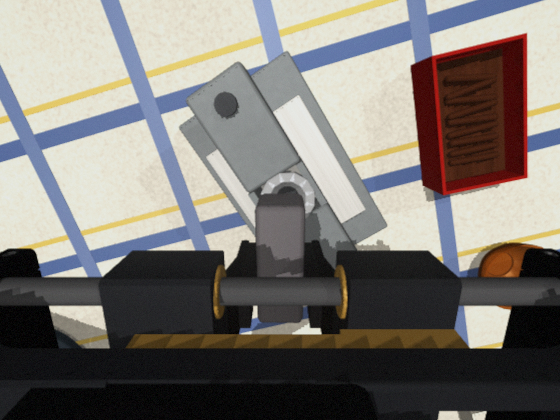

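```bash
cat >> h.py <<'E'
def axis(f,box,zr):
    """shank axis estimate from scene picture: depth points in box + z range, front surface -> centre"""
    c=np.load(f'pics/{f}.npz');P=pts(c);u0,u1,v0,v1=box
    m=np.zeros(P.shape[:2],bool);m[v0:v1,u0:u1]=True
    return c,P,m&(P[...,2]>zr[0])&(P[...,2]<zr[1])
E
python3 - <<'E'
from h import *
c,P,m=axis('s5',(330,370,70,130),(.160,.25));E=c['extrinsics'];K=c['intrinsics']
m&=(P[...,0]>.4)&(P[...,0]<.6)
ray=lambda u,v:E[:3,:3]@np.array([(u-K[0,2])/K[0,0],(v-K[1,2])/K[1,1],1])
L=[]
for v in range(70,128,3):
    u=np.nonzero(m[v])[0]
    if len(u): print(v,u[0],u[-1],np.round(P[v,u[len(u)//2]],4)); 
    if 85<=v<=120 and len(u): L.append((v,u[0]-.5,u[-1]+.5))
# ring in scene
col=c['color'].astype(int);g=col.mean(2)
cv2.imwrite('pics/z5.png',cv2.resize(c['color'][60:170,290:400,::-1],(770,770)[:2],interpolation=cv2.INTER_NEAREST)[:600])
L=np.array(L);p=np.polyfit(L[:,0],(L[:,1]+L[:,2])/2,1)
n=np.cross(ray(np.polyval(p,85),85),ray(np.polyval(p,120),120));n/=np.linalg.norm(n);print('n',n)
for z in (.27,.17,.13):
  print(z,'hole offset from axis plane',n@(np.array([.5128,.223,z])-E[:3,3]),'TCP',n@(np.array([.5089,.2258,z])-E[:3,3]))
h=np.array([.5128,.223,.13]);q=E[:3,:3].T@(h-E[:3,3]);print('hole px scene',K@(q/q[2]))
E
```

```text
82 344 356 [0.5114 0.2136 0.25  ]
85 345 355 [0.5173 0.2193 0.2453]
88 345 355 [0.5162 0.2204 0.2386]
91 344 354 [0.5125 0.221  0.2308]
94 344 354 [0.5139 0.2207 0.2253]
97 344 354 [0.517  0.2193 0.2207]
100 344 354 [0.5146 0.2213 0.213 ]
103 344 354 [0.5145 0.2219 0.2066]
106 343 353 [0.5141 0.2204 0.2004]
109 343 353 [0.5152 0.2203 0.1945]
112 343 353 [0.5175 0.2194 0.1893]
115 343 353 [0.514  0.2221 0.1806]
118 343 352 [0.5164 0.2212 0.1754]
121 342 352 [0.5152 0.2202 0.1685]
n [-0.51394052 -0.85779272 -0.00753559]
0.27 hole offset from axis plane -0.001320065148974761 TCP -0.0017175167365223705
0.17 hole offset from axis plane -0.0005665066448736867 TCP -0.0009639582324212963
0.13 hole offset from axis plane -0.0002650832432332566 TCP -0.0006625348307808662
hole px scene [346.32018913 137.24529719   1.        ]
```

View pics/z5.png

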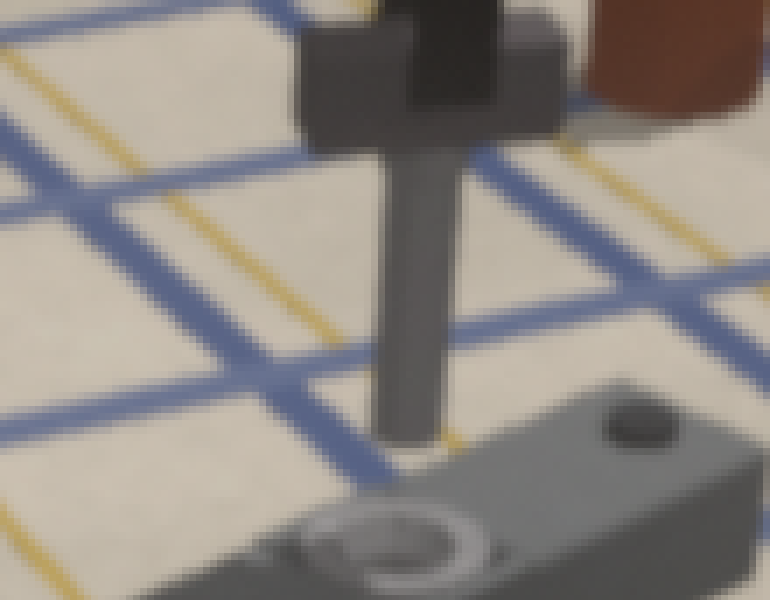

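Key upright to within 1°, tip about 6 mm short of the hole, mainly along tool y. I correct that and go down to just above the mouth.

Call:
send_rows(steps=[0.02,-0.001,0.006,0,0,0.02,-0.001,0.006,0.015,0,0.02,-0.001,0.006,0.03,0,0.02,-0.001,0.006,0.03,0,0.02,-0.001,0.006,0.03,0])

```text
time: 7.62
position: [0.5148, 0.2226, 0.2401]
tool_rot: [0.795, 0.606, -0.006, -0.006]
ft_force: [-0.3, 0.5, -3.4]
grip_width: 0.0258
```

```bash
cat > st.py <<'E'
from h import *
from scipy.spatial.transform import Rotation as R
o=robot.get_obs();r=R.from_quat(o['tool_rot']).as_matrix()
print('t',o['time'],'p',o['position'].round(4),'z',r[:,2].round(4),'yyaw',np.degrees(np.arctan2(r[1,1],r[0,1])).round(2),'F',o['ft_force'].round(2),'M',o['moment'].round(3),'w',round(o['grip_width'],4),'q6',o['q'][5].round(3))
E
python3 st.py
python3 - <<'E'
from h import *
snap('scene','s6')
c=cv2.imread('pics/s6.png');cv2.imwrite('pics/z6.png',cv2.resize(c[80:165,295:395],(700,595),interpolation=cv2.INTER_NEAREST))
E
```

```text
t 7.625 p [0.5148 0.2226 0.2401] z [-0.0166  0.0021 -0.9999] yyaw -15.41 F [-0.3   0.55 -3.36] M [-0.082  0.018  0.013] w 0.0258 q6 0.472
```

View pics/z6.png

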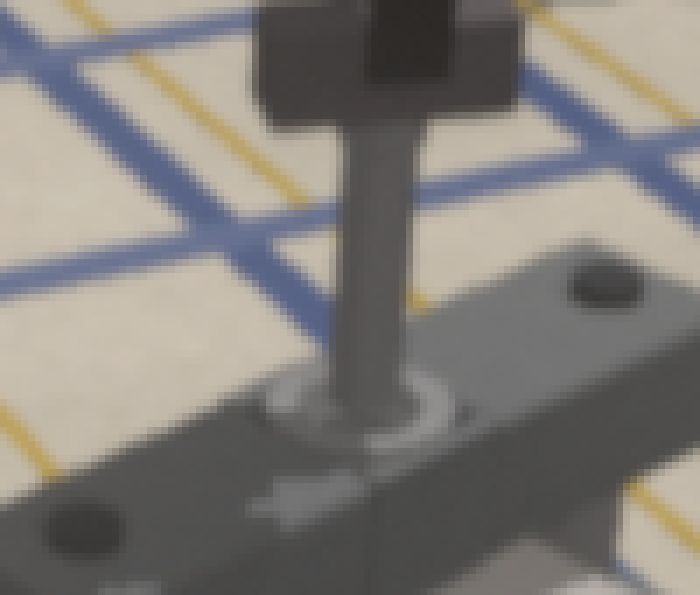

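The tip is now over the funnel (zoom ~(370,400), ring centre ~(355,410)). I descend slowly.

Call:
send_rows(steps=[0.02,0,0,0.004,0,0.02,0,0,0.008,0,0.02,0,0,0.012,0,0.02,0,0,0.015,0,0.02,0,0,0.015,0])

```text
time: 8.3
position: [0.5142, 0.2226, 0.225]
tool_rot: [0.795, 0.606, -0.006, -0.006]
ft_force: [-1.2, -0.4, -3.7]
grip_width: 0.0255
```

```bash
python3 st.py
```

```text
t 8.3 p [0.5142 0.2226 0.225 ] z [-0.0173  0.002  -0.9998] yyaw -15.4 F [-1.16 -0.39 -3.74] M [-0.141  0.263 -0.007] w 0.0255 q6 0.472
```

Call:
send_rows(steps=[0.02,0,-0.001,0.001,0,0.02,0,-0.001,0.003,0,0.02,0,-0.001,0.005,0,0.02,0,-0.001,0.005,0])

```text
time: 8.8
position: [0.5132, 0.2229, 0.2198]
tool_rot: [0.795, 0.606, -0.006, -0.006]
ft_force: [-1.0, 1.0, -3.5]
grip_width: 0.0255
```

```bash
python3 st.py
```

```text
t 8.8 p [0.5132 0.2229 0.2198] z [-0.0175  0.002  -0.9998] yyaw -15.4 F [-0.97  0.99 -3.47] M [-0.084  0.066 -0.04 ] w 0.0255 q6 0.473
```

Free of side load. On down toward the screw face (tip ≈0.104, TCP ≈0.2075).

Call:
send_rows(steps=[0.02,0,0,0.003,0,0.02,0,0,0.006,0,0.02,0,0,0.009,0,0.02,0,0,0.01,0])

```text
time: 9.3
position: [0.5133, 0.223, 0.2105]
tool_rot: [0.795, 0.606, -0.006, -0.006]
ft_force: [-1.2, -0.2, 3.9]
grip_width: 0.0258
```

```bash
python3 st.py
```

```text
t 9.3 p [0.5133 0.223  0.2105] z [-0.0168  0.0022 -0.9999] yyaw -15.4 F [-1.24 -0.24  3.88] M [-0.143  0.427 -0.009] w 0.0258 q6 0.473
```

Contact at about 7 N with the tip near the expected face height. I start searching with a light press, turning clockwise in small steps so that catching the socket meets only the screw's own friction.

Call:
send_rows(steps=[0.02,0,0,0.0005,0.04,0.02,0,0,0.0005,0.08,0.02,0,0,0.0005,0.12,0.02,0,0,0.0005,0.12])

```text
time: 9.8
position: [0.5134, 0.2232, 0.2106]
tool_rot: [0.83, 0.557, -0.006, -0.006]
ft_force: [-0.6, 0.4, 2.1]
grip_width: 0.0253
```

```bash
python3 st.py
python3 - <<'E'
from h import *
snap('scene','s7')
c=cv2.imread('pics/s7.png');cv2.imwrite('pics/z7.png',cv2.resize(c[80:165,295:395],(700,595),interpolation=cv2.INTER_NEAREST))
E
```

```text
t 9.8 p [0.5134 0.2232 0.2106] z [-0.0161  0.0027 -0.9999] yyaw -22.25 F [-0.61  0.39  2.09] M [-0.084  0.356  0.001] w 0.0253 q6 0.592
```

View pics/z7.png

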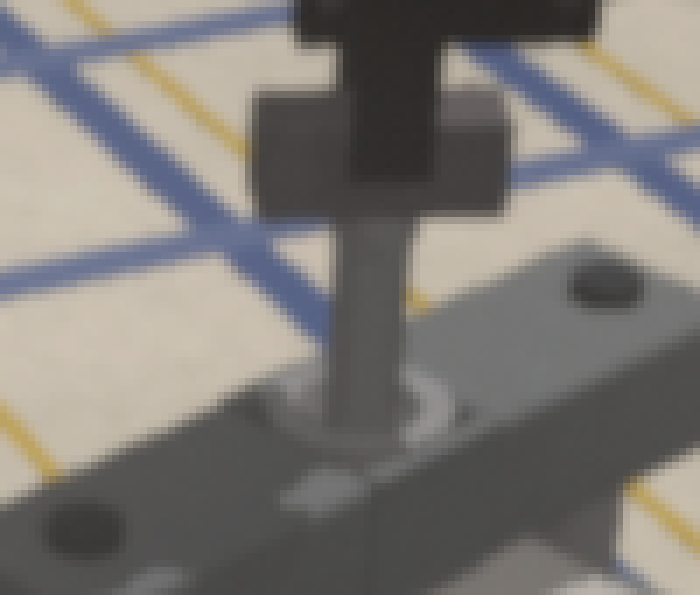

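Run:
```python
from h import *
c=np.load('pics/s7.npz');P=pts(c)
for v in range(92,114,1):
    print(v,[P[v,u].round(3).tolist() for u in (335,364)])
```

```text
92 [[0.491, 0.203, 0.223], [0.516, 0.253, 0.224]]
93 [[0.497, 0.199, 0.224], [0.52, 0.25, 0.224]]
94 [[0.5, 0.198, 0.224], [0.523, 0.248, 0.224]]
95 [[0.504, 0.196, 0.224], [0.525, 0.247, 0.223]]
96 [[0.506, 0.195, 0.223], [0.532, 0.243, 0.225]]
97 [[0.509, 0.193, 0.222], [0.532, 0.243, 0.223]]
98 [[0.512, 0.192, 0.222], [0.533, 0.243, 0.221]]
99 [[0.513, 0.191, 0.22], [0.533, 0.243, 0.219]]
100 [[0.514, 0.191, 0.219], [0.531, 0.245, 0.216]]
101 [[0.512, 0.192, 0.216], [0.534, 0.243, 0.215]]
102 [[0.513, 0.192, 0.214], [0.532, 0.244, 0.212]]
103 [[0.512, 0.193, 0.211], [0.537, 0.241, 0.213]]
104 [[0.512, 0.192, 0.209], [0.533, 0.244, 0.208]]
105 [[0.514, 0.192, 0.208], [0.534, 0.243, 0.207]]
106 [[0.514, 0.192, 0.206], [0.533, 0.245, 0.204]]
107 [[0.514, 0.192, 0.204], [0.535, 0.244, 0.203]]
108 [[0.513, 0.193, 0.201], [0.535, 0.244, 0.201]]
109 [[0.514, 0.192, 0.2], [0.532, 0.246, 0.197]]
110 [[0.513, 0.193, 0.197], [0.535, 0.244, 0.197]]
111 [[0.177, 0.383, 0.002], [0.21, 0.456, 0.002]]
112 [[0.179, 0.382, -0.001], [0.212, 0.455, -0.0]]
113 [[0.189, 0.377, 0.002], [0.215, 0.453, -0.001]]
```

Call:
send_rows(steps=[0.02,0,0,0.001,0.04,0.02,0,0,0.001,0.08,0.02,0,0,0.001,0.12,0.02,0,0,0.001,0.12])

```text
time: 10.35
position: [0.5135, 0.2234, 0.2102]
tool_rot: [0.862, 0.507, -0.006, -0.005]
ft_force: [-1.9, 1.3, 4.4]
grip_width: 0.0256
```

```bash
python3 st.py
```

```text
t 10.35 p [0.5135 0.2234 0.2102] z [-0.0154  0.0031 -0.9999] yyaw -29.06 F [-1.93  1.27  4.35] M [0.021 0.416 0.022] w 0.0256 q6 0.711
```

Handle top reads 0.224, exactly standing on the screw face, but the pads overlap only about 14 mm of the handle. While it stands safely in the guide, I regrip lower.

Call:
send_rows(steps=[0.045,0,0,0,0,0.045,0,0,0,0,0.045,0,0,0,0,0.045,0,0,0.008,0,0.045,0,0,0.016,0,0.045,0,0,0.019,0,0.045,0,0,0.019,0])

```text
time: 11.22
position: [0.513, 0.2234, 0.1907]
tool_rot: [0.862, 0.507, -0.006, -0.005]
ft_force: [1.1, -0.8, 0.0]
grip_width: 0.0453
```

```bash
python3 st.py
python3 - <<'E'
from h import *
snap('scene','s8')
c=cv2.imread('pics/s8.png');cv2.imwrite('pics/z8.png',cv2.resize(c[80:165,295:395],(700,595),interpolation=cv2.INTER_NEAREST))
E
```

```text
t 11.225 p [0.513  0.2234 0.1907] z [-0.0165  0.0029 -0.9999] yyaw -29.06 F [ 1.11 -0.77  0.  ] M [-0.135  0.093 -0.007] w 0.0453 q6 0.711
```

View pics/z8.png

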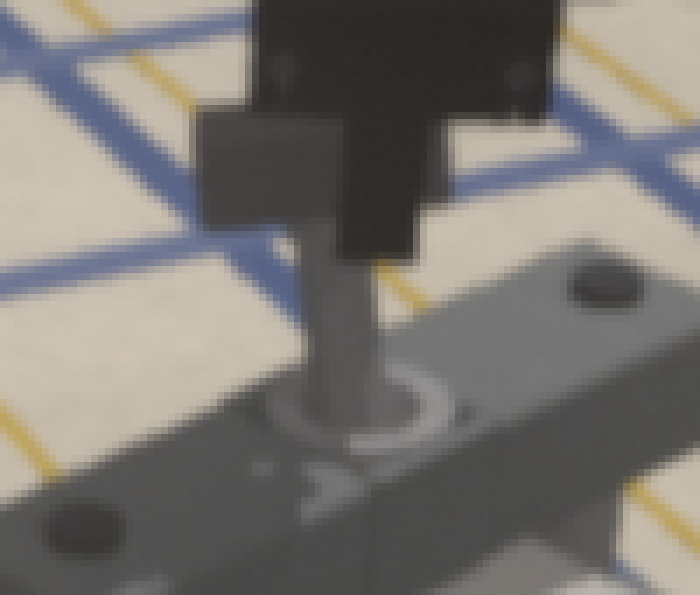

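With the grip open, the key leans along its bar (toward scene left). I measure the lean.

```bash
cat > lean.py <<'E'
import sys
from h import *
def run(f):
    c=np.load(f'pics/{f}.npz');P=pts(c);E=c['extrinsics'];K=c['intrinsics'];col=c['color'].astype(int)
    ray=lambda u,v:E[:3,:3]@np.array([(u-K[0,2])/K[0,0],(v-K[1,2])/K[1,1],1])
    L=[];D=[]
    near=np.linalg.norm(P[...,:2]-[.513,.223],axis=-1)<.03
    for v in range(108,140):
        u=[u for u in range(325,370) if near[v,u] and .142<P[v,u,2]<.185 and col[v,u].max()-col[v,u].min()<40 and col[v,u].max()>50]
        if len(u)>7 and len(u)<14: L.append((v,u[0]-.5,u[-1]+.5));D+= [P[v,k] for k in u]
    L=np.array(L);D=np.array(D);print(L[0],L[-1],len(L))
    p=np.polyfit(L[:,0],(L[:,1]+L[:,2])/2,1);a,b=L[0,0],L[-1,0]
    n=np.cross(ray(np.polyval(p,a),a),ray(np.polyval(p,b),b));n/=np.linalg.norm(n)
    print('mid-plane n',n.round(4),'lateral lean deg',np.degrees(np.arcsin(n[2])).round(2),'(lean dir',(-np.sign(n[2])*n[:2]).round(2),')')
    d=np.array([-n[1],n[0]])/np.hypot(n[0],n[1]);f=np.polyfit(D[:,2],D[:,:2]@d,1);print('depth lean along',d.round(2),np.degrees(np.arctan(f[0])).round(2))
run(sys.argv[1])
E
python3 lean.py s7; python3 lean.py s8
python3 - <<'E'
from h import *
c=snap('wrist','w8');P=pts(np.load('pics/s8.npz'))
for v in (95,97,99,101,105,108,111,112,113,114): print(v,P[v,325].round(3),P[v,338].round(3))
E
```

```text
[115.  342.5 353.5] [133.  343.5 351.5] 19
mid-plane n [-0.4988 -0.8658 -0.0396] lateral lean deg -2.27 (lean dir [-0.5  -0.87] )
depth lean along [ 0.87 -0.5 ] 1.85
[117.  336.5 347.5] [133.  340.5 348.5] 17
mid-plane n [-0.4102 -0.8916 -0.1916] lateral lean deg -11.04 (lean dir [-0.41 -0.89] )
depth lean along [ 0.91 -0.42] -0.96
95 [0.483 0.186 0.217] [0.578 0.16  0.262]
97 [0.492 0.181 0.217] [0.51  0.199 0.222]
99 [0.499 0.178 0.217] [0.51  0.2   0.217]
101 [0.497 0.179 0.212] [0.51  0.2   0.213]
105 [0.499 0.178 0.204] [0.511 0.2   0.205]
108 [0.499 0.178 0.198] [0.512 0.2   0.199]
111 [0.501 0.178 0.193] [0.51  0.201 0.192]
112 [0.501 0.178 0.19 ] [0.51  0.202 0.19 ]
113 [0.177 0.353 0.001] [0.51  0.202 0.187]
114 [0.183 0.35  0.002] [0.513 0.2   0.187]
```

View pics/w8.png

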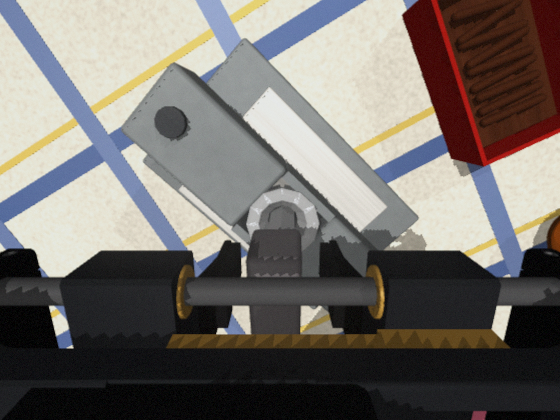

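The key leans about 6° about the jaw axis (handle about 11 mm toward tool -x). I'll shift -11 mm, grip gently, and rock it back upright about the guide hole.

Call:
send_rows(steps=[0.045,-0.006,0,0,0,0.045,-0.011,0,0,0,0.045,-0.011,0,0,0,0.02,-0.011,0,0,0,0.02,-0.011,0,0,0,0.02,-0.011,0,0,0,0.02,-0.011,0,0,0,0.02,-0.011,0,0,0], force=8)

```text
time: 12.32
position: [0.5082, 0.214, 0.1913]
tool_rot: [0.862, 0.507, -0.006, -0.005]
ft_force: [-0.6, 0.4, 0.1]
grip_width: 0.026
```

Call:
send_rows(steps=[0.02,0.003,0,0,0,0.02,0.006,0,0,0,0.02,0.009,0,0,0,0.02,0.011,0,0,0,0.02,0.011,0,0,0])

```text
time: 12.95
position: [0.5146, 0.2239, 0.1921]
tool_rot: [0.862, 0.507, -0.004, -0.005]
ft_force: [-0.3, -1.6, 4.8]
grip_width: 0.0261
```

```bash
python3 st.py
python3 - <<'E'
from h import *
snap('scene','s9')
c=cv2.imread('pics/s9.png');cv2.imwrite('pics/z9.png',cv2.resize(c[80:165,295:395],(700,595),interpolation=cv2.INTER_NEAREST))
E
python3 lean.py s9
```

```text
t 12.95 p [0.5146 0.2239 0.1921] z [-0.0124  0.0034 -0.9999] yyaw -29.04 F [-0.26 -1.58  4.83] M [-0.503 -0.042 -0.017] w 0.0261 q6 0.711
[116.  340.5 351.5] [132.  341.5 351.5] 17
mid-plane n [-0.4783 -0.8748 -0.0772] lateral lean deg -4.43 (lean dir [-0.48 -0.87] )
depth lean along [ 0.88 -0.48] 1.43
```

View pics/z9.png

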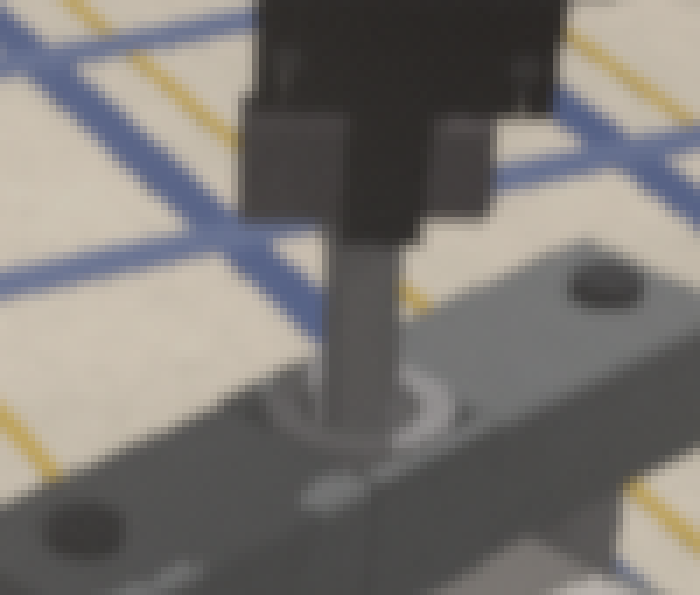

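Call:
send_rows(steps=[0.02,0.0015,0,0,0,0.02,0.003,0,0,0,0.02,0.003,0,0,0])

```text
time: 13.38
position: [0.5164, 0.2267, 0.1922]
tool_rot: [0.862, 0.507, -0.004, -0.005]
ft_force: [0.5, -2.0, 3.3]
grip_width: 0.026
```

```bash
python3 st.py
python3 - <<'E'
from h import *
snap('scene','s10')
c=cv2.imread('pics/s10.png');cv2.imwrite('pics/z10.png',cv2.resize(c[80:165,295:395],(700,595),interpolation=cv2.INTER_NEAREST))
P=pts(np.load('pics/s10.npz'))
for u in (332,335,338,356,360,363): 
    r=[P[v,u,2] for v in range(88,116) if np.hypot(*(P[v,u,:2]-[.513,.223]))<.06 and P[v,u,2]<.24]
    print(u,np.round(r[:4],3),np.round(r[-3:],3))
E
python3 lean.py s10
```

```text
t 13.375 p [0.5164 0.2267 0.1922] z [-0.0117  0.0036 -0.9999] yyaw -29.03 F [ 0.5  -2.04  3.27] M [-0.435 -0.07  -0.034] w 0.026 q6 0.715
332 [0.223 0.223 0.224 0.223] [0.201 0.199 0.195]
335 [0.225 0.223 0.221 0.22 ] [0.2   0.198 0.196]
338 [0.222 0.223 0.221 0.218] [0.2   0.199 0.197]
356 [0.232 0.231 0.229 0.228] [0.198 0.196 0.193]
360 [0.226 0.224 0.222 0.22 ] [0.2   0.198 0.195]
363 [0.224 0.223 0.222 0.22 ] [0.201 0.198 0.195]
[115.  341.5 353.5] [133.  342.5 350.5] 19
mid-plane n [-0.4988 -0.8658 -0.0396] lateral lean deg -2.27 (lean dir [-0.5  -0.87] )
depth lean along [ 0.87 -0.5 ] 1.94
```

View pics/z10.png

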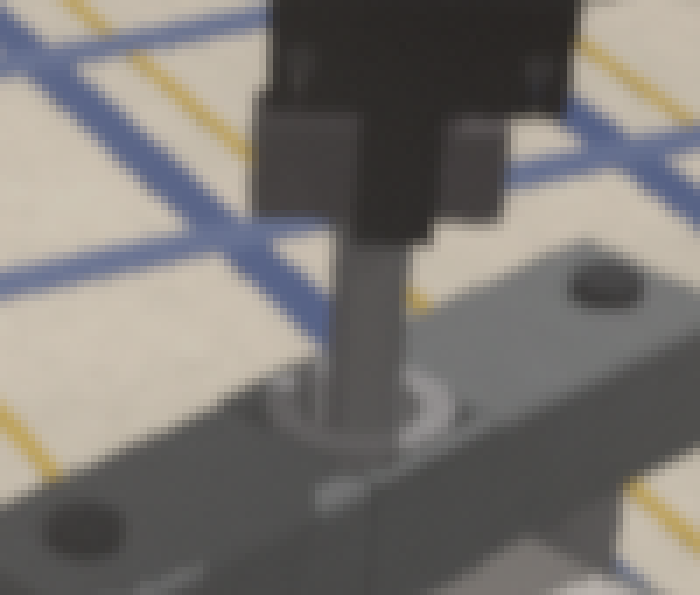

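Upright again (same as before release) with a full-height grip. TCP sits about 4.5 mm along +x from the key axis, so each turn gets a matching +y shift (0.0045·θ). I firm up the grip and go on searching.

Call:
send_rows(steps=[0.02,0,0,0,0,0.02,0,0.0002,0.0005,0.04,0.02,0,0.0004,0.001,0.08,0.02,0,0.0005,0.001,0.12,0.02,0,0.0005,0.001,0.12], force=40)

```text
time: 14.05
position: [0.5162, 0.226, 0.1902]
tool_rot: [0.89, 0.455, -0.005, -0.004]
ft_force: [1.3, -1.9, -3.2]
grip_width: 0.0257
```

```bash
python3 st.py
```

```text
t 14.05 p [0.5162 0.226  0.1902] z [-0.0134  0.0028 -0.9999] yyaw -35.88 F [ 1.28 -1.89 -3.24] M [-0.661 -0.159  0.052] w 0.0257 q6 0.834
```

It went down 2 mm and the contact force vanished, so it may be aligned. I press straight down without turning.

Call:
send_rows(steps=[0.02,0,0,0.002,0,0.02,0,0,0.003,0,0.02,0,0,0.003,0])

```text
time: 14.42
position: [0.5161, 0.2259, 0.1867]
tool_rot: [0.89, 0.455, -0.006, -0.004]
ft_force: [1.5, -2.2, -5.0]
grip_width: 0.0254
```

```bash
python3 st.py
```

```text
t 14.425 p [0.5161 0.2259 0.1867] z [-0.0139  0.0025 -0.9999] yyaw -35.87 F [ 1.47 -2.22 -5.03] M [-0.594 -0.474 -0.001] w 0.0254 q6 0.834
```

Call:
send_rows(steps=[0.02,0,0,0.002,0,0.02,0,0,0.004,0,0.02,0,0,0.006,0,0.02,0,0,0.006,0])

```text
time: 14.92
position: [0.5161, 0.2259, 0.1805]
tool_rot: [0.89, 0.455, -0.006, -0.004]
ft_force: [2.0, -2.6, -3.3]
grip_width: 0.0259
```

```bash
python3 st.py
```

```text
t 14.925 p [0.5161 0.2259 0.1805] z [-0.0137  0.0025 -0.9999] yyaw -35.87 F [ 1.97 -2.58 -3.3 ] M [-0.606 -0.542  0.028] w 0.0259 q6 0.834
```

Call:
send_rows(steps=[0.02,0,0,0.001,0,0.02,0,0,0.002,0,0.02,0,0,0.003,0,0.02,0,0,0.003,0])

```text
time: 15.42
position: [0.5163, 0.2261, 0.1786]
tool_rot: [0.89, 0.455, -0.005, -0.004]
ft_force: [0.3, -2.6, 4.9]
grip_width: 0.0257
```

```bash
python3 st.py;  python3 - <<'E'
from h import *
snap('scene','s11')
c=cv2.imread('pics/s11.png');cv2.imwrite('pics/z11.png',cv2.resize(c[80:165,295:395],(700,595),interpolation=cv2.INTER_NEAREST))
P=pts(np.load('pics/s11.npz'))
for u in (332,335,338,356,360,363): 
    r=[P[v,u,2] for v in range(88,125) if np.hypot(*(P[v,u,:2]-[.513,.223]))<.06 and .17<P[v,u,2]<.24]
    print(u,np.round(r[:6],3),np.round(r[-3:],3))
E
```

```text
t 15.425 p [0.5163 0.2261 0.1786] z [-0.0127  0.0029 -0.9999] yyaw -35.87 F [ 0.26 -2.59  4.94] M [-0.693  0.019 -0.038] w 0.0257 q6 0.834
332 [0.209 0.21  0.208 0.204 0.202 0.201] [0.186 0.184 0.183]
335 [0.21  0.208 0.207 0.206 0.202 0.202] [0.186 0.184 0.182]
338 [0.21  0.207 0.207 0.204 0.204 0.201] [0.186 0.185 0.181]
356 [0.21  0.208 0.206 0.206 0.203 0.201] [0.188 0.187 0.184]
360 [0.21  0.209 0.207 0.204 0.203 0.201] [0.187 0.186 0.183]
363 [0.21  0.21  0.206 0.204 0.202 0.199] [0.189 0.185 0.183]
```

View pics/z11.png

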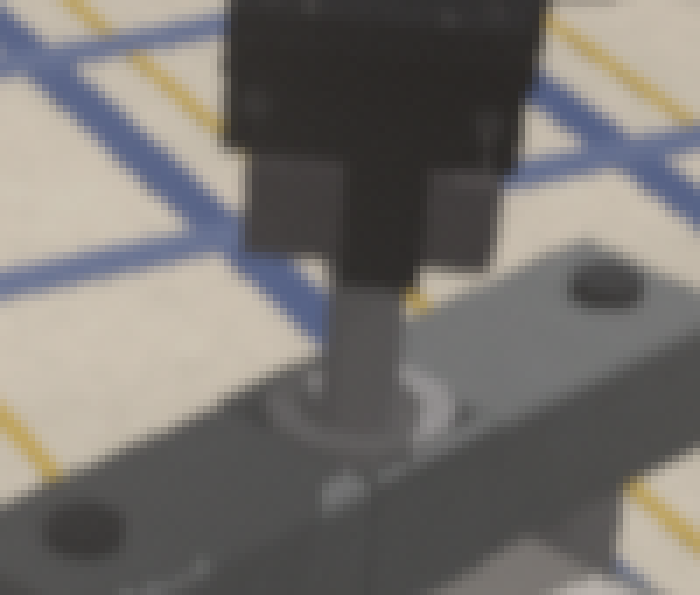

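Handle top reads 0.210, so the tip is at 0.090: fully home. Now I turn clockwise, watching Mz.

Call:
send_rows(steps=[0.02,0,0.0002,-0.0005,0.05,0.02,0,0.0004,-0.0005,0.1,0.02,-0.0001,0.0006,-0.0005,0.15,0.02,-0.0002,0.0008,-0.0005,0.2,0.02,-0.0002,0.0008,-0.0005,0.2])

```text
time: 16.1
position: [0.5168, 0.2253, 0.1788]
tool_rot: [0.931, 0.364, -0.006, -0.004]
ft_force: [1.2, -1.8, -3.2]
grip_width: 0.0262
```

```bash
python3 st.py
```

```text
t 16.1 p [0.5168 0.2253 0.1788] z [-0.0129  0.0025 -0.9999] yyaw -47.28 F [ 1.19 -1.84 -3.24] M [-0.705 -0.391 -0.006] w 0.0262 q6 1.032
```

Call:
send_rows(steps=[0.02,0,0.0002,0,0.05,0.02,0,0.0004,0,0.1,0.02,-0.0001,0.0006,0,0.15,0.02,-0.0002,0.0008,0,0.2])

```text
time: 16.6
position: [0.5172, 0.2247, 0.1787]
tool_rot: [0.963, 0.269, -0.006, -0.003]
ft_force: [2.0, -1.7, -0.8]
grip_width: 0.026
```

```bash
python3 st.py
python3 - <<'E'
from h import *
snap('scene','s12');snap('wrist','w12')
c=cv2.imread('pics/s12.png');cv2.imwrite('pics/z12.png',cv2.resize(c[80:165,295:395],(700,595),interpolation=cv2.INTER_NEAREST))
E
python3 st.py
```

```text
t 16.6 p [0.5172 0.2247 0.1787] z [-0.0128  0.0027 -0.9999] yyaw -58.77 F [ 1.96 -1.66 -0.78] M [-0.496 -0.275  0.129] w 0.026 q6 1.231
t 16.7 p [0.5172 0.2247 0.1787] z [-0.0128  0.0028 -0.9999] yyaw -58.69 F [ 1.7  -0.96 -0.86] M [-0.569 -0.27   0.02 ] w 0.0258 q6 1.23
```

View pics/z12.png

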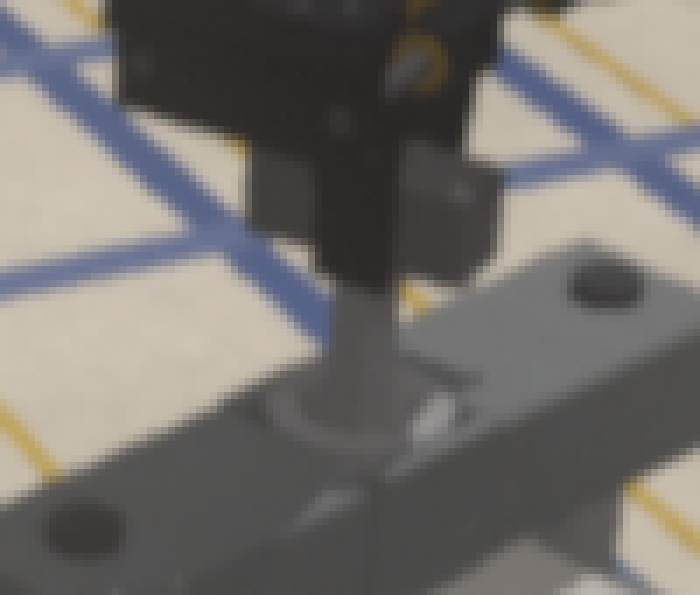

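View pics/w12.png

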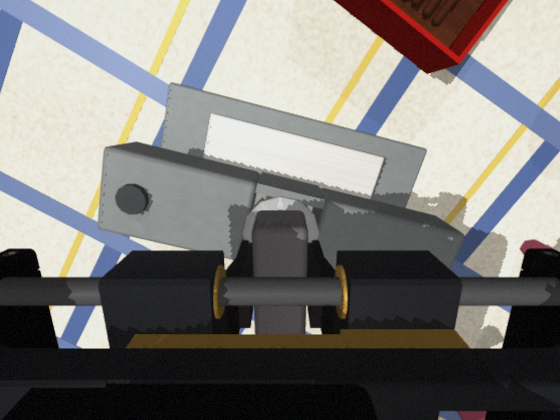

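Handle turns with the gripper; Mz ≈0.13 N m while moving, as expected from friction. I continue.

Call:
send_rows(steps=[0.02,0,0.0002,0,0.05,0.02,0,0.0004,0,0.1,0.02,-0.0001,0.0006,0,0.15,0.02,-0.0002,0.0008,0,0.2])

```text
time: 17.2
position: [0.5175, 0.2241, 0.1787]
tool_rot: [0.985, 0.172, -0.006, -0.003]
ft_force: [2.0, -2.4, -1.3]
grip_width: 0.0256
```

```bash
python3 st.py
```

```text
t 17.2 p [0.5175 0.2241 0.1787] z [-0.0127  0.0031 -0.9999] yyaw -70.15 F [ 2.01 -2.38 -1.33] M [-0.498 -0.277  0.063] w 0.0256 q6 1.428
```

Call:
send_rows(steps=[0.02,0,0.0002,0,0.05,0.02,0,0.0004,0,0.1,0.02,-0.0001,0.0006,0,0.15])

```text
time: 17.58
position: [0.5176, 0.2237, 0.1787]
tool_rot: [0.995, 0.098, -0.006, -0.002]
ft_force: [0.8, -1.6, -1.3]
grip_width: 0.0261
```

```bash
python3 st.py
```

```text
t 17.575 p [0.5176 0.2237 0.1787] z [-0.0125  0.0034 -0.9999] yyaw -78.74 F [ 0.79 -1.6  -1.29] M [-0.418 -0.292  0.13 ] w 0.0261 q6 1.577
```

Turned 0.74 rad from home. Smaller steps from here, checking Mz each time.

Call:
send_rows(steps=[0.02,0,0.0002,0,0.04,0.02,0,0.0004,0,0.08])

```text
time: 17.82
position: [0.5177, 0.2234, 0.1788]
tool_rot: [0.998, 0.058, -0.006, -0.002]
ft_force: [1.5, -2.6, -1.5]
grip_width: 0.0258
```

```bash
python3 st.py
```

```text
t 17.825 p [0.5177 0.2234 0.1788] z [-0.0124  0.0037 -0.9999] yyaw -83.3 F [ 1.5  -2.61 -1.48] M [-0.416 -0.224  0.108] w 0.0258 q6 1.656
```

Call:
send_rows(steps=[0.02,0,0.0001,0,0.03,0.02,0,0.0002,0,0.05])

```text
time: 18.08
position: [0.5177, 0.2233, 0.1787]
tool_rot: [0.999, 0.033, -0.006, -0.002]
ft_force: [1.2, -0.6, -0.8]
grip_width: 0.0252
```

```bash
python3 st.py
```

```text
t 18.075 p [0.5177 0.2233 0.1787] z [-0.0125  0.0038 -0.9999] yyaw -86.17 F [ 1.18 -0.63 -0.84] M [-0.498 -0.259  0.146] w 0.0252 q6 1.706
```

Call:
send_rows(steps=[0.02,0,0.0001,0,0.02,0.02,0,0.0002,0,0.04])

```text
time: 18.32
position: [0.5177, 0.2231, 0.1787]
tool_rot: [1.0, 0.013, -0.006, -0.002]
ft_force: [1.3, -1.8, -2.1]
grip_width: 0.0256
```

```bash
python3 st.py
```

```text
t 18.325 p [0.5177 0.2231 0.1787] z [-0.0125  0.0039 -0.9999] yyaw -88.53 F [ 1.29 -1.8  -2.07] M [-0.464 -0.219  0.088] w 0.0256 q6 1.746
```

Call:
send_rows(steps=[0.02,0,0.0001,0,0.02,0.02,0,0.0002,0,0.03])

```text
time: 18.58
position: [0.5177, 0.223, 0.1788]
tool_rot: [1.0, -0.003, -0.006, -0.002]
ft_force: [1.0, -1.3, -0.8]
grip_width: 0.0255
```

```bash
python3 st.py
```

```text
t 18.575 p [0.5177 0.223  0.1788] z [-0.0124  0.0041 -0.9999] yyaw -90.3 F [ 1.01 -1.32 -0.82] M [-0.395 -0.281  0.095] w 0.0255 q6 1.777
```

Call:
send_rows(steps=[0.02,0,0.0001,0,0.02,0.02,0,0.0002,0,0.03])

```text
time: 18.82
position: [0.5177, 0.2229, 0.1787]
tool_rot: [1.0, -0.018, -0.006, -0.002]
ft_force: [1.4, -0.7, -1.2]
grip_width: 0.0256
```

```bash
python3 st.py
```

```text
t 18.825 p [0.5177 0.2229 0.1787] z [-0.0123  0.0043 -0.9999] yyaw -92.06 F [ 1.36 -0.73 -1.19] M [-0.32  -0.25   0.077] w 0.0256 q6 1.807
```

Call:
send_rows(steps=[0.02,0,0.0001,0,0.02])

```text
time: 18.95
position: [0.5177, 0.2228, 0.1787]
tool_rot: [1.0, -0.029, -0.006, -0.002]
ft_force: [0.2, -1.1, -1.3]
grip_width: 0.0258
```

```bash
python3 st.py
```

```text
t 18.95 p [0.5177 0.2228 0.1787] z [-0.0124  0.0044 -0.9999] yyaw -93.28 F [ 0.21 -1.12 -1.27] M [-0.344 -0.206  0.134] w 0.0258 q6 1.828
```

Call:
send_rows(steps=[0.02,0,0.0001,0,0.02])

```text
time: 19.08
position: [0.5177, 0.2227, 0.1787]
tool_rot: [0.999, -0.039, -0.006, -0.002]
ft_force: [1.3, -1.2, -1.4]
grip_width: 0.0262
```

```bash
python3 st.py
```

```text
t 19.075 p [0.5177 0.2227 0.1787] z [-0.0123  0.0044 -0.9999] yyaw -94.51 F [ 1.28 -1.18 -1.4 ] M [-0.316 -0.225  0.048] w 0.0262 q6 1.849
```

Call:
send_rows(steps=[0.02,0,0.0001,0,0.02])

```text
time: 19.2
position: [0.5177, 0.2227, 0.1787]
tool_rot: [0.999, -0.05, -0.006, -0.002]
ft_force: [2.1, -2.1, -0.7]
grip_width: 0.0256
```

```bash
python3 st.py
```

```text
t 19.2 p [0.5177 0.2227 0.1787] z [-0.0123  0.0045 -0.9999] yyaw -95.73 F [ 2.14 -2.11 -0.67] M [-0.343 -0.238  0.096] w 0.0256 q6 1.871
```

Call:
send_rows(steps=[0.02,0,0.0001,0,0.02])

```text
time: 19.32
position: [0.5177, 0.2226, 0.1787]
tool_rot: [0.998, -0.061, -0.006, -0.002]
ft_force: [2.0, -1.2, -0.2]
grip_width: 0.0257
```

```bash
python3 st.py
```

```text
t 19.325 p [0.5177 0.2226 0.1787] z [-0.0123  0.0046 -0.9999] yyaw -96.96 F [ 1.99 -1.22 -0.25] M [-0.352 -0.233  0.117] w 0.0257 q6 1.892
```

Call:
send_rows(steps=[0.02,0,0.0001,0,0.02])

```text
time: 19.45
position: [0.5177, 0.2225, 0.1787]
tool_rot: [0.997, -0.071, -0.006, -0.002]
ft_force: [1.3, -1.4, -1.8]
grip_width: 0.0257
```

```bash
python3 st.py
```

```text
t 19.45 p [0.5177 0.2225 0.1787] z [-0.0123  0.0047 -0.9999] yyaw -98.19 F [ 1.33 -1.44 -1.77] M [-0.304 -0.245  0.071] w 0.0257 q6 1.913
```

Call:
send_rows(steps=[0.02,0,0.0001,0,0.02])

```text
time: 19.58
position: [0.5177, 0.2224, 0.1787]
tool_rot: [0.997, -0.082, -0.006, -0.002]
ft_force: [2.3, -2.3, -2.3]
grip_width: 0.0259
```

```bash
python3 st.py
```

```text
t 19.575 p [0.5177 0.2224 0.1787] z [-0.0123  0.0048 -0.9999] yyaw -99.43 F [ 2.34 -2.27 -2.26] M [-0.299 -0.251  0.043] w 0.0259 q6 1.934
```

Call:
send_rows(steps=[0.02,0,0.0001,0,0.02])

```text
time: 19.7
position: [0.5177, 0.2224, 0.1787]
tool_rot: [0.996, -0.093, -0.006, -0.002]
ft_force: [1.8, -0.6, -1.7]
grip_width: 0.0259
```

```bash
python3 st.py
```

```text
t 19.7 p [0.5177 0.2224 0.1787] z [-0.0122  0.0048 -0.9999] yyaw -100.65 F [ 1.75 -0.62 -1.69] M [-0.268 -0.278  0.115] w 0.0259 q6 1.956
```

Call:
send_rows(steps=[0.02,0,0.0001,0,0.02])

```text
time: 19.82
position: [0.5177, 0.2223, 0.1787]
tool_rot: [0.995, -0.103, -0.006, -0.002]
ft_force: [1.9, -2.0, -1.9]
grip_width: 0.0258
```

```bash
python3 st.py
python3 - <<'E'
from h import *
c=snap('wrist','w13')
E
```

```text
t 19.825 p [0.5177 0.2223 0.1787] z [-0.0121  0.0049 -0.9999] yyaw -101.86 F [ 1.94 -2.03 -1.89] M [-0.254 -0.204  0.209] w 0.0258 q6 1.977
```

View pics/w13.png

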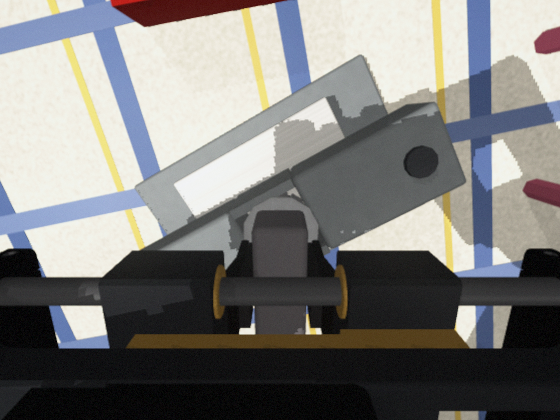

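Handle still square in the pads, and Mz rises to 0.21 at 1.15 rad (including lash). One more small step to confirm the stop.

```bash
python3 st.py
```

```text
t 19.875 p [0.5177 0.2223 0.1787] z [-0.0121  0.0048 -0.9999] yyaw -101.88 F [ 1.31 -1.65 -0.66] M [-0.268 -0.208  0.216] w 0.0257 q6 1.977
```

Call:
send_rows(steps=[0.02,0,0,0,0.015])

```text
time: 20.0
position: [0.5177, 0.2223, 0.1787]
tool_rot: [0.994, -0.111, -0.006, -0.002]
ft_force: [2.6, -1.8, -0.9]
grip_width: 0.0256
```

```bash
python3 st.py;python3 - <<'E'
from h import *
cams.camera('top')
E
python3 st.py
```

```text
t 20.0 p [0.5177 0.2223 0.1787] z [-0.012   0.0047 -0.9999] yyaw -102.75 F [ 2.59 -1.78 -0.88] M [-0.261 -0.269  0.348] w 0.0256 q6 1.992
t 20.05 p [0.5177 0.2223 0.1787] z [-0.0121  0.0046 -0.9999] yyaw -102.78 F [ 1.67 -1.   -1.42] M [-0.329 -0.286  0.293] w 0.0261 q6 1.993
```

Mz holds at about 0.3 N m against the 0.12 N m friction: at the stop, not forced. I unwind slightly, release and retreat upward.

Call:
send_rows(steps=[0.02,0,0,0,-0.015,0.02,0,0,0,-0.015,0.06,0,0,0,-0.015,0.06,0,0,0,-0.015,0.06,0,0,0,-0.015,0.06,0,0,0,-0.015])

```text
time: 20.8
position: [0.5175, 0.2224, 0.1787]
tool_rot: [0.995, -0.104, -0.006, -0.002]
ft_force: [-0.2, 0.4, 0.7]
grip_width: 0.056
```

```bash
python3 st.py;python3 - <<'E'
from h import *
snap('scene','s14')
c=cv2.imread('pics/s14.png');cv2.imwrite('pics/z14.png',cv2.resize(c[80:165,295:395],(700,595),interpolation=cv2.INTER_NEAREST))
E
```

```text
t 20.8 p [0.5175 0.2224 0.1787] z [-0.0124  0.0048 -0.9999] yyaw -101.92 F [-0.19  0.36  0.74] M [-0.038  0.142 -0.   ] w 0.056 q6 1.978
```

View pics/z14.png

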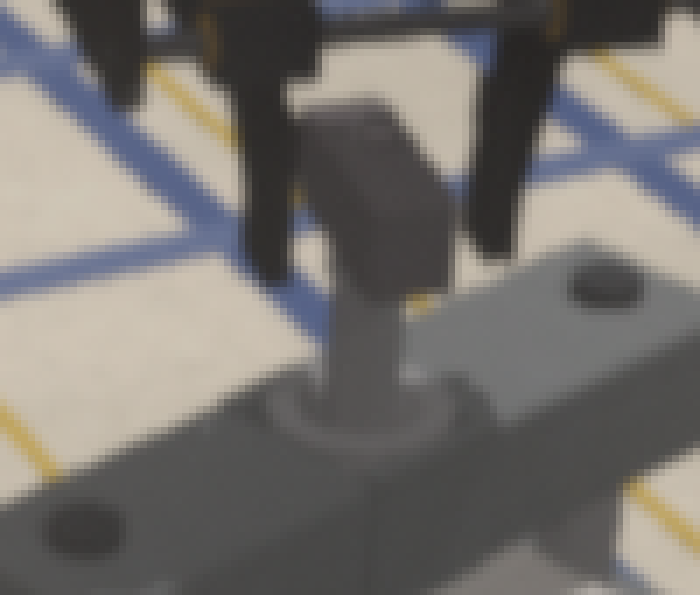

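The fingers are clear of the handle on both sides. I raise the tool straight up.

Call:
send_rows(steps=[0.06,0,0,-0.015,0,0.06,0,0,-0.035,0,0.06,0,0,-0.06,0,0.06,0,0,-0.09,0,0.06,0,0,-0.12,0,0.06,0,0,-0.12,0,0.06,0,0,-0.12,0])

```text
time: 21.72
position: [0.5185, 0.2217, 0.2985]
tool_rot: [0.995, -0.104, -0.007, -0.002]
ft_force: [-0.9, -0.2, -0.5]
grip_width: 0.06
```

```bash
python3 st.py;python3 - <<'E'
from h import *
snap('scene','s15');snap('wrist','w15')
P=pts(np.load('pics/s15.npz'));m=np.zeros(P.shape[:2],bool);m[80:125,325:365]=True
m&=(np.hypot(P[...,0]-.513,P[...,1]-.223)<.045)&(P[...,2]>.2)&(P[...,2]<.24);z=P[m][:,2];print('handle top z',np.percentile(z,[50,90,98]))
E
python3 lean.py s15
```

```text
t 21.725 p [0.5185 0.2217 0.2985] z [-0.0131  0.0046 -0.9999] yyaw -101.92 F [-0.92 -0.2  -0.51] M [0.011 0.13  0.016] w 0.06 q6 1.979
handle top z [0.20979628 0.21106639 0.21214823]
[123.  341.5 352.5] [133.  342.5 351.5] 11
mid-plane n [-0.5128 -0.8585 -0.0094] lateral lean deg -0.54 (lean dir [-0.51 -0.86] )
depth lean along [ 0.86 -0.51] 3.19
```

View pics/s15.png

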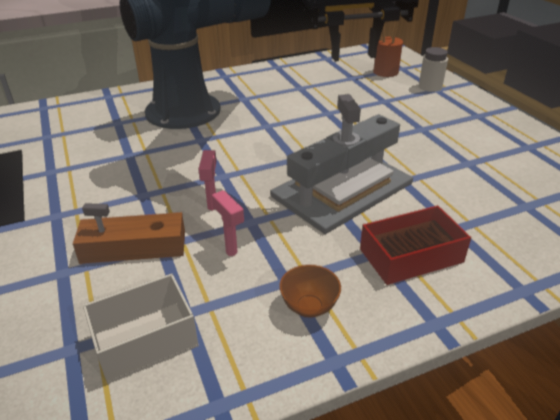

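View pics/w15.png

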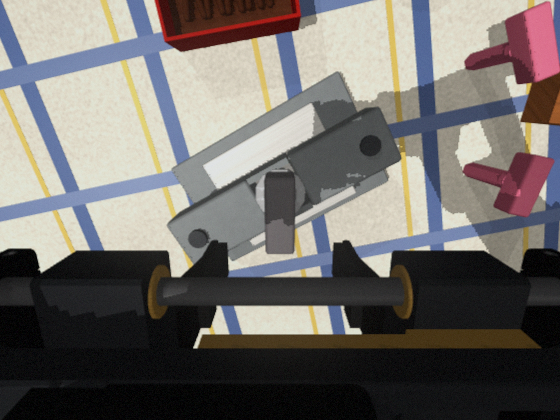

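The key stands home and upright in the press (scene px (348,115), handle top 0.210), the gripper is clear above it, and nothing else has moved.

```bash
python3 -c "
from rig import hand_in
print(hand_in())"
```

```text
the job is handed in; nothing more can be done
None
```

The larger key is standing released and home in the press screw, which is turned clockwise to its stop. I handed the job in at about 22 s.

**Sequence:** I lifted the key from the stand, fed it down the crossbeam hole and stood it on the screw face. Pressing with a few newtons, I turned it clockwise until it caught the socket, then pressed it home. I turned it on to the stop, unwound slightly, let go and backed off upward.

**Last checks:**
- **Seating:** the handle top is at 0.210 m, which puts the tip 40 mm below the mouth. It was at 0.224 m when the key stood on the screw face.
- **Stop:** the torque was about 0.13 N m or less while turning. At the end it rose to a sustained 0.29 N m, with a peak reading of 0.35, below the 0.5 N m limit. The hand turned about 1.17 rad after the key went home; I put the excess over 1.0 rad down to play in the hex.
- **Upright:** sideways lean in the last scene picture is about 0.5°. The rougher depth-based lean read about 3°; it had already read 1–2° when the key stood straight.
- **Other things:** the small key, bowl, box, tub and pink keys look unmoved in the last scene picture. I compared this by eye only.

**What went wrong on the way:**
- **First grip:** I started lifting before the fingers had fully closed, so the first grip was about 17 mm too high.
- **Regrip:** I let go to regrip with the key standing in the guide hole. It leaned about 6°, and I rocked it upright again before continuing the search.

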